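Find and mark the tight spot of an indexing unit

TASK

This indexing unit rubs somewhere in its turn. Crank the wheel round gently by its handle, with a light grip, feel where it drags most, and leave it standing there, let go, with the pointer at the middle of the tight stretch; then stand the brass marker upright on the unit's steel rim right in front of the pointer tip, clear of the wheel. Do not squeeze or force the handle hard, and leave the other parts on the bench alone.

Things in the scene. Friction and masses are not known exactly. Their poses are not given: they have to be found in the camera images.
- unit: fixed round blue casting, 250 mm across and 45 mm high, with a flat steel top face; two bolted lugs at its sides. Origin: centre of its underside, on the bench and on the wheel's axis; z up.
- wheel: steel wheel turning about the vertical axis of the unit, either way, without end stops; it stays where it is left. Origin: on that axis at bench level; its x axis points along the pointer, the crank handle is on the opposite side, z up. Hub 60 mm across, top 80 mm above the bench; arms 55 to 67 mm above the bench.
- pointer_tip (a point): tip of the wheel's pointer, 78 mm from the axis, 61 mm above the bench; the rim face goes on to 125 mm from the axis, 45 mm above the bench. The one tight stretch lies anywhere in the turn (its middle over 0.6 rad from the start) and begins and ends about 0.6 rad either side of its middle.
- handle_mid (a point): point on the axis of the crank handle: upright thin plastic sleeve, black, 22 mm in diameter, turning freely on its pin 60 mm from the wheel's axis, 69 to 125 mm above the bench; this point is 105 mm above it. Grip it with no more than 40 N. It takes about 1 to 2 N to turn, rising smoothly to 8 to 12 N at the middle of the tight stretch: never push it over 25 N.
- marker: loose brass marker post, 70 mm tall: round foot 30 mm across and 10 mm high, stem 16 mm in diameter above it. Stands upright on the bench. Origin: centre of its underside, z up. 0.12 kg.
- turned_part: loose bright turned steel part, 52 mm across, 70 mm tall, standing; bystander. Origin: centre of its underside.
- bearing: loose steel ring, 52 mm across, 15 mm high; bystander. Origin: centre of its underside.
- caliper: loose caliper lying flat, 200 mm long; bystander. Origin: centre of its underside.
Mind the look-alikes: they are no part of the job. Leave any pink look-alike of the marker alone.

How it is judged:
By the outcome, as a careful person would: the job done as asked, in the order asked, and still so for the second after the job is handed in, with the robot touching nothing.
It also fails if it takes over 67 s, if anything falls off the work surface, if the arm or the gripper's body presses on something with over 40 N, if the wrist force passes 120 N, or if a joint passes its speed limit or range.

ROBOT

A 6-joint arm with a two-finger parallel gripper is mounted at the origin on the work surface. World frame = base frame: x ahead of the robot, y to its left, z up, the work surface at z = 0. Lengths are in mm, angles in rad, forces in N, time in s.
With the tool pointing down it reaches from about 350 to 850 mm from the base axis. Payload 8.1 kg.
Tool frame: the origin (TCP) lies midway between the tips of the shut fingers; the grasp point (between the pads) lies 19 mm behind it; z points along the fingers, y is the line along which they close (so a half turn about z gives the same grasp; the last joint's range is limited). The gripper opens to 85 mm and grips with 20 to 120 N. Pads are 22 mm wide; open, the fingers measure 114 mm over their backs; the gripper's body (76 mm by 85 mm) begins 54 mm behind the grasp point. The pads swing forward as they close: fully open they stand 13 mm farther back than shut.
Start: joints at [1.042, 0.13, 1.488, -0, 1.523, -0.085], TCP at [257.605, 541.89, 197.192] pointing down, gripper open.
Joint ranges: [-2.96, 2.96], [-0.89, 2.26], [0.02, 2.5], [-1.34, 4.48], [0, 2.73], [-2.66, 2.66]. Speed limits (rad/s): [2.39, 2.39, 2.79, 3.14, 3.14, 3.14].

INTERFACE

Orientations are given as a unit quaternion [w, x, y, z].
In Python, from bench import sensors, cams, job, silhouettes, pinpoint gives the robot as it stands.
- The arm moves only by the shell command python3 -m handwheel 'ROWS' [OPENING] [FORCE]. ROWS is JSON, one flat list of numbers, 6 for each row, row after row: the shift along the tool's x, y, z in m, then the turn, a rotation vector about the tool's x, y, z in rad. A call has 1 to 5 rows; each row is the pose to reach, as a shift and turn from the pose commanded when the call began, along the tool's axes at that moment; what a row does not reach only later rows make up. A row lasts 1/8 s, in which the tool goes at most 62.5 mm and 10.7 degrees, less where a joint would pass 70% of its speed; a pose out of reach is approached as far as the arm can. A call with a gripper value outside its range is refused whole. OPENING is the opening, from 0 (shut) to 1 (fully open), set as the call begins (- or left out, the last holds). The fingers move at their own pace and stop on an object; FORCE is the grip in N (left out, the last holds). Time passes only in rows, so rows that repeat a pose let the fingers close. It gives the time, the measured TCP pose, the force, the opening and the grip force at its end, in the units of the state.
- sensors.observe(): the state, without advancing time (a new reading comes with each control period).
- cams.snapshot(name): name is "scene" or "top" or "wrist"; returns the picture (420x560x3 uint8, red, green, blue); there is no depth.
- cams.calibration(name): a dict with "fx", "fy", "cx", "cy" (pixels), "k1" (the pictures are not rectified: a ray, as slopes to the right and down, at radius r is drawn at 1 + k1 r^2 times it, then the intrinsics apply), "xyz" and "attitude" of the camera in the world; the wrist camera has in their place "T_tool_cam" (4x4, takes a point from camera to tool coordinates, whose origin is the TCP and whose axes are the flange's). Camera axes: x right, y down, z forward; pixel columns grow to the right and rows downward; lengths in mm; the calibration is good to about 2 mm. A picture is of the moment at which its call begins: read the wrist's pose just before it. calibration takes no time and is no camera call.
- job.close_job(): hands the job in; it is judged then, once.
Trained networks look in the newest picture that a camera, given by its name, has taken for a name from the list of things; names that differ only in an ending like _2 or _b are one class to them, and where a whole thing is asked for, a point or a joint stands for the part that bears it (a point fixed in the world has none). Each returns a list of dicts, best first, with "p" (0 to 1); they miss things now and then, are a little off and sometimes report something else, mostly with a low value. They report only what shows in the picture. A call takes as long as a camera call. They do not tell look-alikes from the thing itself.
- silhouettes(thing, camera): "mask" (420x560 bool, what is visible of it).
- pinpoint(thing, camera): "centre" ([x, y, z] in mm, in world coordinates, good to about 4 mm: a listed point, or the origin of a listed thing).
The state is a dict: "clock": time; "joints": joint angles; "joint_velocities": joint speeds; "joint_efforts": joint torques, N m; "ee_pos": TCP position; "tcp_rot": TCP orientation; "contact_force": force on the tool from outside, world axes, zero at the start; "moment": the same for the moment, N m; "grip_width": finger opening in mm; "grip_force": force on a finger pad.
Only numpy, scipy, OpenCV 4.12 (cv2) and the standard library are available. Lean on these libraries where they do the work, as an engineer would, in place of code of your own. Each camera call takes 0.05 s, during which the arm holds its last target. There are 200 camera calls.

## Working session

There is one attempt and no reset: what is moved stays moved. The work goes in short steps, Python scripts to look and compute and a shell command to move; the robot and the scene stay as the last step left them, time stands still between calls to the robot, and variables do not carry over. Pictures are saved under pics/ and viewed, at most 13 in all, crops included, and the job is handed in when it is done.

```bash
ls; mkdir -p pics; python3 - <<'E'
from bench import sensors,cams,job,silhouettes,pinpoint
import cv2,numpy as np
ims=[]
for c in("scene","top"):
    im=cams.snapshot(c); cv2.imwrite(f"pics/{c}0.png",im[:,:,::-1])
    for t in("unit","pointer_tip","handle_mid","marker","turned_part","bearing","caliper"):
        print(c,t,[(np.round(d["centre"]),round(d["p"],2)) for d in pinpoint(t,c)][:3])
s=sensors.observe();print(s)
E
```

```text
pics
scene unit [(array([552., -26.,  -1.]), 0.86)]
scene pointer_tip [(array([584.,  42.,  63.]), 0.84)]
scene handle_mid []
scene marker [(array([537., 233.,  -1.]), 0.75), (array([468., 253.,  -4.]), 0.56)]
scene turned_part [(array([ 744., -348.,   -1.]), 0.68)]
scene bearing [(array([669., 308.,  -0.]), 0.65), (array([ 405., -374.,   -2.]), 0.58)]
scene caliper [(array([ 406., -373.,   -1.]), 0.65)]
top unit []
top pointer_tip [(array([586.,  41.,  65.]), 0.57)]
top handle_mid [(array([526., -80., 108.]), 0.55)]
top marker [(array([531., 236.,  -1.]), 0.6), (array([461., 253.,   2.]), 0.46)]
top turned_part [(array([ 741., -354.,    0.]), 0.94)]
top bearing [(array([666., 306.,   2.]), 0.63), (array([ 406., -374.,    1.]), 0.26)]
top caliper [(array([ 404., -374.,    0.]), 0.59)]
{'clock': 0.8, 'joints': array([ 1.04161250e+00,  1.30375872e-01,  1.48818294e+00, -8.99059959e-06,
        1.52300217e+00, -8.54231854e-02]), 'joint_velocities': array([-0.0005151 , -0.00094175, -0.00146663, -0.00138217, -0.00062058,
        0.0014823 ]), 'joint_efforts': array([ 5.15906413e-04, -5.69259238e+01, -5.00840306e+01, -5.67254983e-05,
        6.55464391e-04,  4.68077656e-05]), 'ee_pos': array([257.60614598, 541.90042717, 197.21602034]), 'tcp_rot': array([9.06919249e-06, 2.20064028e-01, 9.75485430e-01, 1.37332185e-05]), 'contact_force': array([-0.09262406, -0.0144942 ,  0.98826536]), 'moment': array([ 0.02446164,  0.04242722, -0.03835187]), 'grip_force': 0.0, 'grip_width': 85.44741585761668}
```

```bash
python3 - <<'E'
import cv2,numpy as np
a=cv2.imread("pics/scene0.png");b=cv2.imread("pics/top0.png")
cv2.imwrite("pics/both.png",cv2.resize(np.vstack([a,b]),None,fx=.714,fy=.714) if 0 else cv2.resize(np.hstack([a,b]),(800,300)))
E
```

```text
(no output)
```

View pics/top0.png

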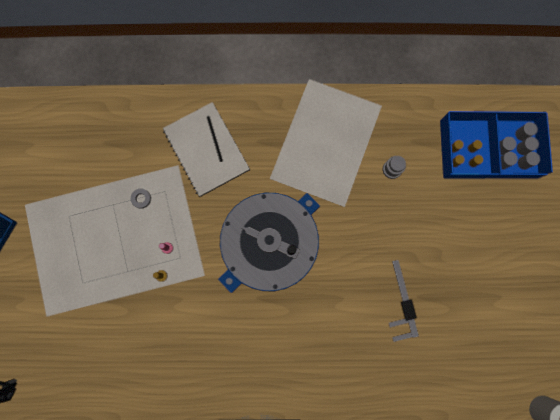

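View pics/scene0.png

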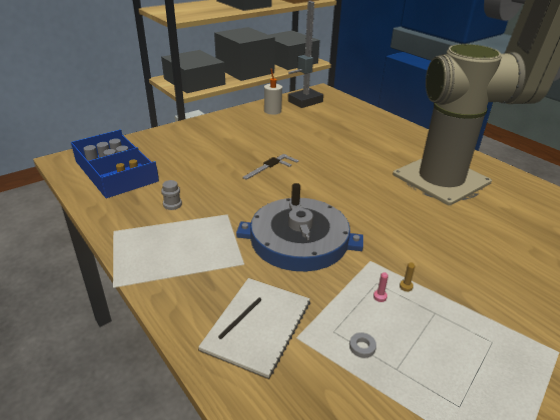

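The top picture shows the wheel hub at (269,241), with the pointer tip at (247,230) and the handle at (291,250). The brass marker is at (160,275), which is about (464,253) mm. The pink look-alike is at (166,247), about (534,235) mm. I'm moving above the handle now.

```bash
python3 -m handwheel '[-0.041,-0.036,0,0,0,0.11,-0.082,-0.072,0,0,0,0.22,-0.123,-0.108,0,0,0,0.33,-0.164,-0.144,0,0,0,0.44,-0.205,-0.18,0,0,0,0.55]'
python3 -m handwheel '[-0.055,-0.0095,0,0,0,0.115,-0.11,-0.019,0,0,0,0.23,-0.165,-0.0285,0,0,0,0.345,-0.22,-0.038,0,0,0,0.46,-0.275,-0.0475,0,0,0,0.577]' 0.6 25
python3 -m handwheel '[-0.04,0.018,0,0,0,0,-0.08,0.036,0,0,0,0,-0.115,0.051,0,0,0,0,-0.115,0.051,0,0,0,0]'
cat > h.py <<'E'
from bench import sensors,cams,job,silhouettes,pinpoint
import cv2,numpy as np
def st():
    s=sensors.observe(); print({k:np.round(s[k],2) for k in("clock","ee_pos","tcp_rot","contact_force","grip_width","grip_force")}); return s
E
python3 - <<'E'
from h import *
st()
im=cams.snapshot("wrist");cv2.imwrite("pics/w1.png",im[:,:,::-1])
print(cams.calibration("wrist"))
for c in("wrist","top","scene"):
    if c!="wrist": cams.snapshot(c)
    for t in("unit","pointer_tip","handle_mid","wheel"): print(c,t,[(np.round(d["centre"],1),round(d["p"],2)) for d in pinpoint(t,c)])
E
```

```text
clock: 1.42
ee_pos: [365.9, 289.8, 197.4]
tcp_rot: [0.0, 0.478, 0.878, 0.0]
contact_force: [-0.1, 0.8, 0.4]
grip_width: 85.3
grip_force: 0.0
clock: 2.05
ee_pos: [476.3, 33.1, 197.6]
tcp_rot: [0.0, 0.709, 0.706, 0.0]
contact_force: [1.0, 1.3, 0.7]
grip_width: 51.3
grip_force: 0.0
clock: 2.55
ee_pos: [527.1, -82.4, 197.0]
tcp_rot: [0.0, 0.708, 0.706, -0.0]
contact_force: [-0.7, 0.2, -0.1]
grip_width: 51.3
grip_force: 0.0
{'clock': np.float64(2.55), 'ee_pos': array([527.06, -82.41, 196.99]), 'tcp_rot': array([ 0.  ,  0.71,  0.71, -0.  ]), 'contact_force': array([-0.68,  0.19, -0.11]), 'grip_width': np.float64(51.34), 'grip_force': np.float64(0.0)}
{'fx': 323.1992129188297, 'fy': 323.1992129188297, 'cx': 272.06737737161745, 'cy': 210.4231406265393, 'k1': -0.035281281739793224, 'T_tool_cam': array([[ 2.82985826e-04, -9.60581230e-01, -2.77999316e-01,
         7.12430583e+01],
       [ 9.99999946e-01,  3.18330930e-04, -8.20034605e-05,
        -4.32132757e-01],
       [ 1.67266766e-04, -2.77999278e-01,  9.60581269e-01,
        -1.75768288e+02],
       [ 0.00000000e+00,  0.00000000e+00,  0.00000000e+00,
         1.00000000e+00]])}
wrist unit []
wrist pointer_tip []
wrist handle_mid [(array([524.8, -79.1, 109.1]), 0.7)]
wrist wheel [(array([555.3, -29.2,   3.5]), 0.89)]
top unit [(array([549.9, -29.3,  -7.2]), 0.6)]
top pointer_tip [(array([587.3,  42.8,  64.1]), 0.59), (array([549.7, -27.6,  -7.3]), 0.51)]
top handle_mid []
top wheel [(array([548.1, -23.6,  -2.7]), 0.68)]
scene unit [(array([552. , -26.9,  -2.7]), 0.85)]
scene pointer_tip [(array([582.6,  43.1,  61.8]), 0.87)]
scene handle_mid [(array([467.6, 254.7,  -1.3]), 0.66)]
scene wheel [(array([552.2, -31. ,   1.4]), 0.82)]
```

View pics/w1.png

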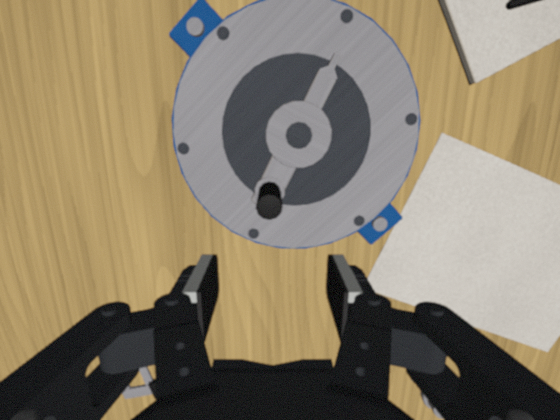

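The wrist picture shows the hub at (299,134), the handle top at (269,206), and the pointer tip at (334,55). I'll compute their positions with rays.

```bash
cat >> h.py <<'E'
from scipy.spatial.transform import Rotation as Ro
def ray(px,z,s=None,c="wrist"):
    k=cams.calibration(c); d=np.array([(px[0]-k["cx"])/k["fx"],(px[1]-k["cy"])/k["fy"]]);u=d.copy()
    for _ in range(5): u=d/(1+k["k1"]*(u@u))
    s=s or sensors.observe(); q=s["tcp_rot"]; R=Ro.from_quat([q[1],q[2],q[3],q[0]]).as_matrix(); T=np.array(k["T_tool_cam"])
    o=R@T[:3,3]+s["ee_pos"]; v=R@T[:3,:3]@np.array([u[0],u[1],1]); return o+v*(z-o[2])/v[2]
E
python3 - <<'E'
from h import *
h=ray((299,134),80);a=ray((269,206),125);p=ray((334,55),61)
print(h,a,p,np.linalg.norm(h-a),np.linalg.norm((p-h)[:2]),np.linalg.norm((p-a)[:2]))
print(ray((173,122),45),ray((420,125),45),ray((292,-2),45),ray((297,247),45))
E
```

```text
[550.00830975 -23.12075539  80.        ] [523.7600353  -76.86406043 125.        ] [581.23499929  44.92269171  61.        ] 74.84861219913661 74.86666035213496 134.66768165083374
[428.62961784 -13.10552759  45.        ] [672.70002379 -15.51976698  45.        ] [544.04349805  95.26554722  45.        ] [ 553.46988504 -145.28860112   45.        ]
```

```bash
python3 -m handwheel '[0.004,-0.0025,0.04,0,0,0,0.004,-0.0025,0.08,0,0,0,0.004,-0.0025,0.1,0,0,0,0.004,-0.0025,0.109,0,0,0,0.004,-0.0025,0.109,0,0,0]' 
python3 -m handwheel '[0,0,0,0,0,0,0,0,0,0,0,0,0,0,0,0,0,0,0,0,0,0,0,0]' 0.2 25
python3 -m handwheel '[0,0,0,0,0,0,0,0,0,0,0,0,0,0,0,0,0,0]' 0 25
python3 -m handwheel '[0,0,0,0,0,0,0,0,0,0,0,0]'
```

```text
clock: 3.92
ee_pos: [524.1, -76.1, 88.1]
tcp_rot: [-0.0, 0.707, 0.707, -0.0]
contact_force: [1.2, -0.3, 0.7]
grip_width: 51.4
grip_force: 0.0
clock: 4.42
ee_pos: [526.1, -77.2, 90.9]
tcp_rot: [0.002, 0.707, 0.707, 0.001]
contact_force: [-1.2, -2.9, 9.4]
grip_width: 17.0
grip_force: 5.0
clock: 4.8
ee_pos: [526.2, -76.7, 90.8]
tcp_rot: [0.002, 0.707, 0.707, 0.001]
contact_force: [-0.1, -0.8, 9.5]
grip_width: 0.3
grip_force: 4.9
clock: 5.05
ee_pos: [526.2, -76.7, 90.8]
tcp_rot: [0.002, 0.707, 0.707, 0.001]
contact_force: [-0.9, -0.4, 9.3]
grip_width: 0.4
grip_force: 4.9
```

```bash
python3 - <<'E'
from h import *
st()
for c in("wrist","scene"):
    im=cams.snapshot(c)
    if c=="scene": im=cv2.resize(im[140:300,200:400],None,fx=2,fy=2)
    cv2.imwrite(f"pics/{c}2.png",im[:,:,::-1])
a=cv2.imread("pics/wrist2.png");b=cv2.imread("pics/scene2.png");o=np.zeros((420,960,3),np.uint8);o[:,:560]=a;o[:320,560:]=b
cv2.imwrite("pics/c2.png",cv2.resize(o,(800,350)))
E
```

```text
{'clock': np.float64(5.05), 'ee_pos': array([526.19, -76.7 ,  90.83]), 'tcp_rot': array([0.  , 0.71, 0.71, 0.  ]), 'contact_force': array([-0.94, -0.36,  9.3 ]), 'grip_width': np.float64(0.39), 'grip_force': np.float64(4.88)}
```

View pics/c2.png

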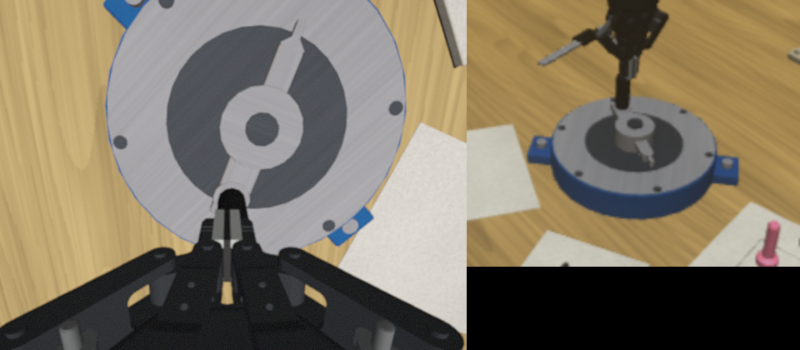

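The wrist view shows the fingers shut with the black handle top just past their tips, at about (278,232) in the full picture. The grip missed the handle on the +y side, so I'll compute the offset.

```bash
python3 - <<'E'
from h import *
for z in(125,105): print(z,ray((278,232),z).round(1))
print("hub",ray((314,154),80).round(1),"tip",ray((356,24),61).round(1))
for c in("wrist",):
    for t in("handle_mid","wheel"): print(c,t,[(np.round(d["centre"],1),round(d["p"],2)) for d in pinpoint(t,c)])
a=cv2.imread("pics/wrist2.png")[180:330,190:370];cv2.imwrite("pics/z2.png",cv2.resize(a,None,fx=4,fy=4,interpolation=cv2.INTER_CUBIC))
E
```

```text
125 [528.4 -56.8 125. ]
105 [528.8 -64.1 105. ]
hub [549.8 -25.8  80. ] tip [574.1  46.6  61. ]
wrist handle_mid [(array([528.6, -82.7, 107.4]), 0.64)]
wrist wheel [(array([551.7, -30.5,   1.7]), 0.73)]
```

View pics/z2.png

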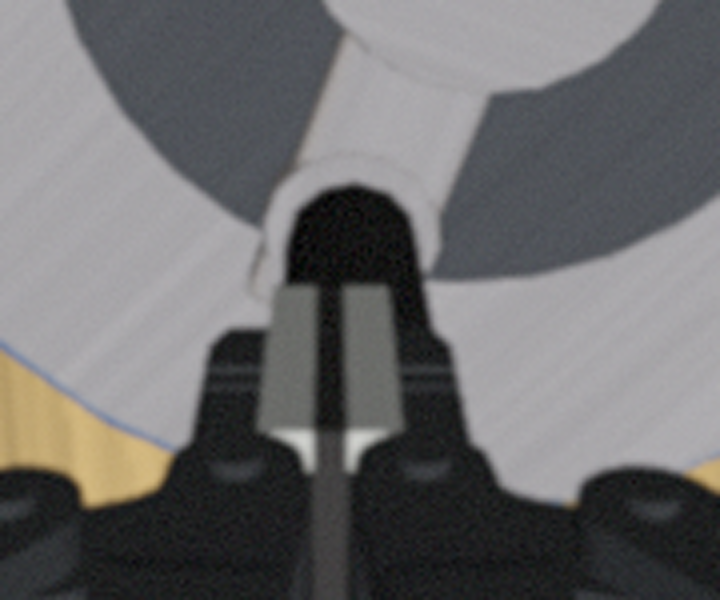

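The zoom shows the shut finger tips at row ~251, in front of the handle. By projection they stand on top of the handle, about 35 mm higher than the reported TCP suggests. The 9 N upward force agrees with that. I'll open, recentre, go lower (still above the arm) and check again.

```bash
python3 -m handwheel '[0,0,-0.015,0,0,0,-0.005,0.004,-0.015,0,0,0,-0.005,0.004,-0.015,0,0,0,-0.005,0.004,0.0,0,0,0]' 0.5 25
python3 -m handwheel '[0,0,0.01,0,0,0,0,0,0.016,0,0,0,0,0,0.016,0,0,0]'
python3 - <<'E'
from h import *
st()
im=cams.snapshot("wrist");cv2.imwrite("pics/w3.png",im[:,:,::-1])
b=cams.snapshot("scene")[130:290,220:380];o=np.zeros((420,800,3),np.uint8);o[:,:400]=im[:,60:460];o[:400,400:]=cv2.resize(b,(400,400))
cv2.imwrite("pics/c3.png",o[:,:,::-1])
E
```

```text
clock: 5.75
ee_pos: [529.0, -81.4, 88.4]
tcp_rot: [0.001, 0.707, 0.707, 0.0]
contact_force: [-0.1, 0.9, -0.6]
grip_width: 42.7
grip_force: 0.0
clock: 6.12
ee_pos: [527.4, -80.9, 71.1]
tcp_rot: [-0.001, 0.707, 0.707, -0.0]
contact_force: [-0.5, 0.5, 0.8]
grip_width: 42.6
grip_force: 0.0
{'clock': np.float64(6.12), 'ee_pos': array([527.4 , -80.86,  71.1 ]), 'tcp_rot': array([-0.  ,  0.71,  0.71, -0.  ]), 'contact_force': array([-0.45,  0.49,  0.83]), 'grip_width': np.float64(42.63), 'grip_force': np.float64(0.0)}
```

View pics/c3.png

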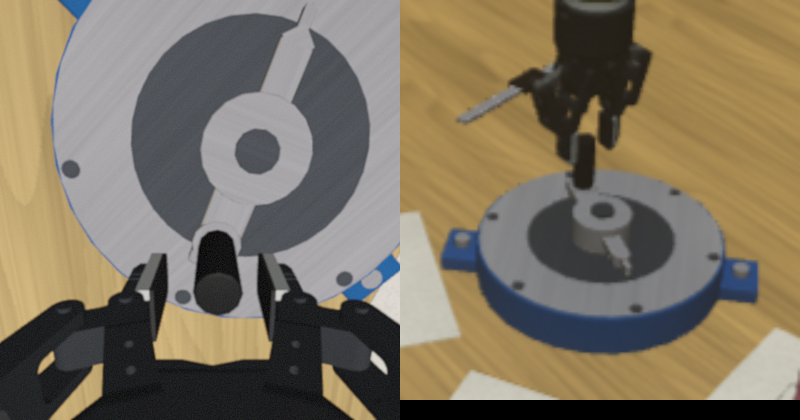

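The finger tips flank only the top of the handle, at about z≈110 with the reported TCP at 71. So the fingers really are about 35 mm shorter than the reported frame. The handle is centred, so I'll go 16 mm lower and close.

```bash
python3 -m handwheel '[0,0.002,0.008,0,0,0,0,0.002,0.016,0,0,0,0,0.002,0.016,0,0,0]' 
python3 -m handwheel '[0,0,0,0,0,0,0,0,0,0,0,0,0,0,0,0,0,0,0,0,0,0,0,0]' 0 25
python3 - <<'E'
from h import *
st()
print(ray((277,295),125))
E
```

```text
clock: 6.6
ee_pos: [529.3, -80.9, 55.0]
tcp_rot: [-0.001, 0.707, 0.707, -0.001]
contact_force: [-0.1, -0.1, -0.2]
grip_width: 43.0
grip_force: 0.0
clock: 7.1
ee_pos: [530.2, -81.2, 56.3]
tcp_rot: [0.0, 0.707, 0.707, 0.0]
contact_force: [-0.9, -0.7, -0.6]
grip_width: 21.2
grip_force: 25.2
{'clock': np.float64(7.1), 'ee_pos': array([530.23, -81.2 ,  56.34]), 'tcp_rot': array([0.  , 0.71, 0.71, 0.  ]), 'contact_force': array([-0.93, -0.75, -0.59]), 'grip_width': np.float64(21.17), 'grip_force': np.float64(25.23)}
[531.63697165 -73.89754239 125.        ]
```

The handle is gripped at 21 mm with 25 N. Next I'll work out the arc offsets in tool axes (tool x = dy, tool y = dx).

```bash
python3 - <<'E'
import numpy as np
f0=np.radians(249.6);r=60
P=lambda k:np.round([r*np.sin(f0+.1*k),r*np.cos(f0+.1*k)],0)  # dy,dx mm
for k in range(0,63,3): print(k,*[(P(k+j)-P(k)).astype(int).tolist() for j in(1,2,3)])
E
```

```text
0 [-2, 6] [-3, 12] [-4, 18]
3 [0, 6] [1, 12] [2, 17]
6 [2, 6] [4, 12] [7, 17]
9 [3, 5] [7, 10] [11, 14]
12 [5, 4] [10, 7] [15, 10]
15 [6, 2] [12, 3] [17, 5]
18 [6, 0] [12, 0] [18, -1]
21 [6, -1] [12, -3] [17, -6]
24 [6, -3] [10, -6] [15, -10]
27 [4, -4] [8, -9] [11, -14]
30 [2, -6] [4, -11] [6, -17]
33 [1, -6] [1, -12] [1, -18]
36 [-1, -6] [-3, -12] [-5, -17]
39 [-2, -6] [-6, -11] [-9, -16]
42 [-4, -4] [-9, -8] [-14, -12]
45 [-5, -3] [-10, -5] [-16, -7]
48 [-6, -1] [-12, -2] [-18, -2]
51 [-6, 1] [-12, 2] [-18, 3]
54 [-5, 3] [-10, 5] [-15, 9]
57 [-5, 3] [-9, 8] [-13, 12]
60 [-3, 5] [-6, 10] [-9, 16]
```

```bash
python3 -m handwheel '[-0.002,0.006,0,0,0,0,-0.003,0.012,0,0,0,0,-0.004,0.018,0,0,0,0]'
python3 -m handwheel '[0,0.006,0,0,0,0,0.001,0.012,0,0,0,0,0.002,0.017,0,0,0,0]'
```

```text
clock: 7.48
ee_pos: [548.8, -84.9, 56.3]
tcp_rot: [-0.0, 0.707, 0.707, 0.0]
contact_force: [-1.8, 2.8, 3.2]
grip_width: 21.6
grip_force: 25.6
clock: 7.85
ee_pos: [565.7, -83.0, 56.3]
tcp_rot: [0.0, 0.707, 0.707, -0.0]
contact_force: [-1.7, 1.2, 3.6]
grip_width: 21.4
grip_force: 25.6
```

Drag is 1.8 N tangential, and the radial force is low. I'll carry on round.

```bash
python3 -m handwheel '[0.002,0.006,0,0,0,0,0.004,0.012,0,0,0,0,0.007,0.017,0,0,0,0]'
python3 -m handwheel '[0.003,0.005,0,0,0,0,0.007,0.01,0,0,0,0,0.011,0.014,0,0,0,0]'
python3 -m handwheel '[0.005,0.004,0,0,0,0,0.01,0.007,0,0,0,0,0.015,0.01,0,0,0,0]'
python3 -m handwheel '[0.006,0.002,0,0,0,0,0.012,0.003,0,0,0,0,0.017,0.005,0,0,0,0]'
```

```text
clock: 8.22
ee_pos: [582.6, -75.8, 56.3]
tcp_rot: [0.0, 0.707, 0.707, 0.0]
contact_force: [-2.1, 2.1, 4.7]
grip_width: 21.0
grip_force: 25.8
clock: 8.6
ee_pos: [596.1, -64.4, 56.2]
tcp_rot: [-0.0, 0.707, 0.707, -0.0]
contact_force: [-5.0, 3.1, 7.1]
grip_width: 21.4
grip_force: 26.0
clock: 8.98
ee_pos: [605.7, -49.6, 56.2]
tcp_rot: [-0.001, 0.707, 0.707, -0.0]
contact_force: [-8.5, 1.3, 7.8]
grip_width: 21.6
grip_force: 26.2
clock: 9.35
ee_pos: [610.5, -32.9, 56.2]
tcp_rot: [-0.001, 0.707, 0.707, -0.001]
contact_force: [-10.4, 0.0, 10.4]
grip_width: 21.3
grip_force: 26.3
```

A radial pull of 10 N and a vertical push have built up. I'll relax both on the next step by shifting x −3 mm and z +2 mm.

```bash
python3 -m handwheel '[0.006,-0.001,-0.001,0,0,0,0.012,-0.002,-0.002,0,0,0,0.018,-0.004,-0.002,0,0,0]'
python3 -m handwheel '[0.006,-0.001,0,0,0,0,0.012,-0.003,0,0,0,0,0.017,-0.006,0,0,0,0]'
```

```text
clock: 9.72
ee_pos: [609.4, -14.4, 56.7]
tcp_rot: [0.002, 0.707, 0.707, 0.002]
contact_force: [19.7, 1.7, -19.9]
grip_width: 21.1
grip_force: 25.6
clock: 10.1
ee_pos: [603.1, 3.8, 56.7]
tcp_rot: [0.001, 0.707, 0.707, 0.002]
contact_force: [16.1, 7.8, -16.6]
grip_width: 21.6
grip_force: 25.6
```

The coupling is stiff, about 10 N/mm, so I'll take back most of that correction.

```bash
python3 -m handwheel '[0,0.0015,0.001,0,0,0]'
python3 -m handwheel '[0.003,-0.0015,0,0,0,0,0.006,-0.003,0,0,0,0]'
```

```text
clock: 10.22
ee_pos: [603.5, 3.7, 56.5]
tcp_rot: [0.0, 0.707, 0.707, 0.001]
contact_force: [2.9, 2.6, -0.7]
grip_width: 21.1
grip_force: 27.0
clock: 10.48
ee_pos: [600.4, 8.7, 56.5]
tcp_rot: [0.0, 0.707, 0.707, 0.001]
contact_force: [3.7, 1.5, -4.1]
grip_width: 21.4
grip_force: 26.4
```

```bash
python3 - <<'E'
import numpy as np
from scipy.optimize import least_squares
Q=np.array([(530.2,-81.2),(548.8,-84.9),(565.7,-83),(582.6,-75.8),(596.1,-64.4),(605.7,-49.6),(610.5,-32.9),(609.4,-14.4),(603.5,3.7),(600.4,8.7)])
s=least_squares(lambda p:np.hypot(*(Q-p[:2]).T)-60,[551,-25]);c=s.x;print(c,s.fun.round(1))
f0=np.arctan2(*(Q[-1]-c)[::-1]);print(np.degrees(f0))
P=lambda k:np.round([60*np.sin(f0+.1*k),60*np.cos(f0+.1*k)],1)
for k in range(0,45,3): print(k,round(np.degrees(f0+.1*(k+3))),*[(P(k+j)-P(k)).round(1).tolist() for j in(1,2,3)])
E
```

```text
[550.78561979 -24.96743874] [-0.1 -0.  -0.1 -0.   0.1  0.2  0.2 -0.4  0.  -0. ]
34.160119865056245
0 51 [4.8, -3.6] [9.2, -7.6] [13.2, -12.1]
3 69 [3.5, -4.9] [6.5, -10.1] [8.9, -15.5]
6 86 [2.0, -5.7] [3.3, -11.6] [4.0, -17.5]
9 103 [0.2, -6.0] [-0.3, -12.0] [-1.3, -17.9]
12 120 [-1.6, -5.8] [-3.8, -11.4] [-6.6, -16.7]
15 137 [-3.3, -5.0] [-7.0, -9.7] [-11.2, -14.0]
18 154 [-4.6, -3.8] [-9.6, -7.2] [-14.9, -10.0]
21 172 [-5.5, -2.4] [-11.2, -4.1] [-17.1, -5.3]
24 189 [-6.0, -0.5] [-12.0, -0.5] [-17.9, 0.1]
27 206 [-5.9, 1.2] [-11.6, 3.0] [-17.1, 5.4]
30 223 [-5.3, 2.9] [-10.2, 6.3] [-14.8, 10.2]
33 240 [-4.2, 4.3] [-7.9, 9.0] [-11.1, 14.1]
36 258 [-2.7, 5.3] [-4.8, 10.9] [-6.4, 16.7]
39 275 [-1.0, 5.9] [-1.4, 11.9] [-1.2, 17.9]
42 292 [0.8, 6.0] [2.2, 11.8] [4.2, 17.5]
```

The axis fits well at (550.8, -25.0) with a radius of 60 mm. I'll continue the turn.

```bash
python3 -m handwheel '[0.0048,-0.0036,0,0,0,0,0.0092,-0.0076,0,0,0,0,0.0132,-0.0121,0,0,0,0]'
python3 -m handwheel '[0.0035,-0.0049,0,0,0,0,0.0065,-0.0101,0,0,0,0,0.0089,-0.0155,0,0,0,0]'
python3 -m handwheel '[0.002,-0.0057,0,0,0,0,0.0033,-0.0116,0,0,0,0,0.004,-0.0175,0,0,0,0]'
```

```text
clock: 10.85
ee_pos: [588.0, 22.1, 56.5]
tcp_rot: [0.0, 0.707, 0.707, 0.001]
contact_force: [4.5, 2.4, -4.3]
grip_width: 20.9
grip_force: 26.5
clock: 11.22
ee_pos: [572.0, 31.2, 56.5]
tcp_rot: [-0.0, 0.707, 0.707, 0.001]
contact_force: [3.1, 3.2, -3.3]
grip_width: 21.4
grip_force: 26.6
clock: 11.6
ee_pos: [553.9, 35.0, 56.5]
tcp_rot: [-0.001, 0.707, 0.707, 0.0]
contact_force: [2.2, 5.1, -4.2]
grip_width: 21.2
grip_force: 26.6
```

```bash
python3 -m handwheel '[0.0005,-0.006,0,0,0,0,0.0001,-0.012,0,0,0,0,-0.0009,-0.0179,0,0,0,0]'
python3 -m handwheel '[-0.0016,-0.0058,0,0,0,0,-0.0038,-0.0114,0,0,0,0,-0.0066,-0.0167,0,0,0,0]'
python3 -m handwheel '[-0.0033,-0.005,0,0,0,0,-0.007,-0.0097,0,0,0,0,-0.0112,-0.014,0,0,0,0]'
```

```text
clock: 11.98
ee_pos: [535.6, 33.1, 56.5]
tcp_rot: [-0.001, 0.707, 0.707, -0.0]
contact_force: [0.6, 3.2, -7.8]
grip_width: 21.5
grip_force: 26.3
clock: 12.35
ee_pos: [519.6, 26.4, 56.6]
tcp_rot: [-0.0, 0.707, 0.707, 0.0]
contact_force: [6.2, 2.6, -15.2]
grip_width: 21.0
grip_force: 25.6
clock: 12.72
ee_pos: [506.5, 15.7, 56.6]
tcp_rot: [0.0, 0.707, 0.707, 0.001]
contact_force: [10.9, 6.4, -20.0]
grip_width: 21.5
grip_force: 25.4
```

Drag is rising: −1 N at 103°, −7 N at 120° and −12 N at 137°. I'll ease the vertical load and go on in finer steps.

```bash
python3 -m handwheel '[0,0,0.0008,0,0,0]'
python3 -m handwheel '[-0.0023,-0.0019,0,0,0,0,-0.0046,-0.0038,0,0,0,0]'
python3 -m handwheel '[-0.0025,-0.0017,0,0,0,0,-0.005,-0.0034,0,0,0,0]'
python3 -m handwheel '[-0.0026,-0.0014,0,0,0,0,-0.0053,-0.0028,0,0,0,0]'
```

```text
clock: 12.85
ee_pos: [505.1, 14.2, 56.4]
tcp_rot: [0.0, 0.707, 0.707, -0.001]
contact_force: [-5.5, -3.3, -1.4]
grip_width: 21.3
grip_force: 27.0
clock: 13.1
ee_pos: [503.3, 11.9, 56.6]
tcp_rot: [0.0, 0.707, 0.707, 0.002]
contact_force: [8.1, 8.5, -14.2]
grip_width: 21.5
grip_force: 25.9
clock: 13.35
ee_pos: [499.9, 7.0, 56.6]
tcp_rot: [0.0, 0.707, 0.707, 0.002]
contact_force: [7.7, 7.9, -14.0]
grip_width: 21.2
grip_force: 26.0
clock: 13.6
ee_pos: [496.9, 1.7, 56.6]
tcp_rot: [0.0, 0.707, 0.707, 0.002]
contact_force: [5.5, 7.8, -12.9]
grip_width: 20.9
grip_force: 26.0
```

```bash
python3 -m handwheel '[-0.0027,-0.0012,0.0003,0,0,0,-0.0055,-0.0023,0.0005,0,0,0]'
python3 -m handwheel '[-0.0028,-0.0009,0,0,0,0,-0.0057,-0.0017,0,0,0,0]'
python3 -m handwheel '[-0.003,-0.0006,0,0,0,0,-0.0059,-0.0011,0,0,0,0]'
python3 -m handwheel '[-0.003,-0.0003,0,0,0,0,-0.006,-0.0005,0,0,0,0]'
python3 -m handwheel '[-0.003,0,0,0,0,0,-0.006,0.0001,0,0,0,0]'
python3 -m handwheel '[-0.003,0.0003,0,0,0,0,-0.006,0.0007,0,0,0,0]'
```

```text
clock: 13.85
ee_pos: [494.5, -3.9, 56.5]
tcp_rot: [0.0, 0.707, 0.707, 0.001]
contact_force: [1.7, 7.5, -5.9]
grip_width: 21.2
grip_force: 26.6
clock: 14.1
ee_pos: [492.6, -10.1, 56.5]
tcp_rot: [0.0, 0.707, 0.707, 0.001]
contact_force: [1.4, 4.9, -6.1]
grip_width: 21.4
grip_force: 26.5
clock: 14.35
ee_pos: [491.3, -16.8, 56.5]
tcp_rot: [0.0, 0.707, 0.707, 0.0]
contact_force: [1.7, 2.4, -4.4]
grip_width: 21.3
grip_force: 26.7
clock: 14.6
ee_pos: [490.8, -23.2, 56.4]
tcp_rot: [0.001, 0.707, 0.707, 0.0]
contact_force: [0.2, 0.7, -1.5]
grip_width: 21.1
grip_force: 26.8
clock: 14.85
ee_pos: [491.0, -29.1, 56.4]
tcp_rot: [0.0, 0.707, 0.707, 0.0]
contact_force: [-0.6, 1.5, 0.6]
grip_width: 21.6
grip_force: 27.0
clock: 15.1
ee_pos: [491.6, -35.0, 56.4]
tcp_rot: [0.0, 0.707, 0.707, 0.0]
contact_force: [0.2, 0.9, 2.3]
grip_width: 21.3
grip_force: 27.3
```

The tight stretch ends at about 175° handle angle, and the middle is at about 141°. A reverse pass in the same small steps will cancel any bias.

```bash
python3 -m handwheel '[0.003,-0.0004,0,0,0,0,0.006,-0.0007,0,0,0,0]'
python3 -m handwheel '[0.003,-0.0001,0,0,0,0,0.006,-0.0001,0,0,0,0]'
python3 -m handwheel '[0.003,0.0002,0,0,0,0,0.006,0.0005,0,0,0,0]'
python3 -m handwheel '[0.0029,0.0005,0,0,0,0,0.0059,0.0011,0,0,0,0]'
python3 -m handwheel '[0.0029,0.0008,0,0,0,0,0.0057,0.0017,0,0,0,0]'
python3 -m handwheel '[0.0028,0.0011,0,0,0,0,0.0055,0.0023,0,0,0,0]'
python3 -m handwheel '[0.0027,0.0014,0,0,0,0,0.0053,0.0028,0,0,0,0]'
python3 -m handwheel '[0.0025,0.0017,0,0,0,0,0.005,0.0034,0,0,0,0]'
```

```text
clock: 15.35
ee_pos: [490.9, -28.8, 56.3]
tcp_rot: [0.0, 0.707, 0.707, 0.0]
contact_force: [-0.3, -1.2, 4.3]
grip_width: 21.1
grip_force: 27.4
clock: 15.6
ee_pos: [490.8, -22.5, 56.3]
tcp_rot: [0.0, 0.707, 0.707, 0.0]
contact_force: [1.1, -1.9, 4.2]
grip_width: 21.3
grip_force: 27.5
clock: 15.85
ee_pos: [491.3, -16.7, 56.3]
tcp_rot: [0.001, 0.707, 0.707, 0.0]
contact_force: [0.5, -3.8, 3.7]
grip_width: 21.1
grip_force: 27.5
clock: 16.1
ee_pos: [492.3, -11.4, 56.3]
tcp_rot: [0.001, 0.707, 0.707, -0.0]
contact_force: [-1.0, -6.3, 6.3]
grip_width: 21.0
grip_force: 27.6
clock: 16.35
ee_pos: [493.7, -6.2, 56.3]
tcp_rot: [0.001, 0.707, 0.707, -0.001]
contact_force: [-2.0, -8.5, 6.5]
grip_width: 20.9
grip_force: 27.7
clock: 16.6
ee_pos: [495.7, -0.9, 56.3]
tcp_rot: [0.001, 0.707, 0.707, -0.001]
contact_force: [-3.7, -9.8, 9.5]
grip_width: 21.2
grip_force: 27.9
clock: 16.85
ee_pos: [498.2, 4.2, 56.3]
tcp_rot: [0.001, 0.707, 0.707, -0.002]
contact_force: [-5.7, -9.2, 10.2]
grip_width: 21.6
grip_force: 28.0
clock: 17.1
ee_pos: [501.3, 9.3, 56.3]
tcp_rot: [0.0, 0.707, 0.707, -0.002]
contact_force: [-7.1, -9.4, 11.5]
grip_width: 21.2
grip_force: 28.2
```

```bash
python3 -m handwheel '[0.0023,0.0019,0,0,0,0,0.0046,0.0038,0,0,0,0]'
python3 -m handwheel '[0.0021,0.0022,0,0,0,0,0.0042,0.0043,0,0,0,0]'
python3 -m handwheel '[0.0019,0.0024,0,0,0,0,0.0037,0.0047,0,0,0,0]'
python3 -m handwheel '[0.0017,0.0025,0,0,0,0,0.0033,0.005,0,0,0,0]'
python3 -m handwheel '[0.0014,0.0026,0,0,0,0,0.0028,0.0053,0,0,0,0]'
python3 -m handwheel '[0.0011,0.0028,0,0,0,0,0.0022,0.0056,0,0,0,0]'
python3 -m handwheel '[0.0008,0.0029,0,0,0,0,0.0016,0.0058,0,0,0,0]'
python3 -m handwheel '[0.0005,0.003,0,0,0,0,0.001,0.0059,0,0,0,0]'
```

```text
clock: 17.35
ee_pos: [505.0, 14.1, 56.2]
tcp_rot: [0.0, 0.707, 0.707, -0.002]
contact_force: [-8.0, -9.3, 12.1]
grip_width: 20.9
grip_force: 28.3
clock: 17.6
ee_pos: [509.2, 18.6, 56.2]
tcp_rot: [-0.0, 0.707, 0.707, -0.002]
contact_force: [-7.0, -6.2, 11.3]
grip_width: 21.0
grip_force: 28.3
clock: 17.85
ee_pos: [514.1, 22.8, 56.2]
tcp_rot: [-0.0, 0.707, 0.707, -0.001]
contact_force: [-7.0, -3.5, 11.3]
grip_width: 21.4
grip_force: 28.3
clock: 18.1
ee_pos: [519.4, 26.4, 56.3]
tcp_rot: [-0.0, 0.707, 0.707, -0.001]
contact_force: [-4.1, -3.5, 9.0]
grip_width: 21.0
grip_force: 28.2
clock: 18.35
ee_pos: [525.1, 29.5, 56.3]
tcp_rot: [-0.0, 0.707, 0.707, -0.0]
contact_force: [-2.7, -1.6, 8.7]
grip_width: 21.0
grip_force: 28.1
clock: 18.6
ee_pos: [531.0, 31.9, 56.3]
tcp_rot: [0.0, 0.707, 0.707, 0.0]
contact_force: [-0.7, -2.0, 7.0]
grip_width: 21.0
grip_force: 28.0
clock: 18.85
ee_pos: [536.9, 33.6, 56.3]
tcp_rot: [0.0, 0.707, 0.707, 0.0]
contact_force: [-0.5, -0.4, 6.6]
grip_width: 20.9
grip_force: 28.0
clock: 19.1
ee_pos: [542.8, 34.7, 56.3]
tcp_rot: [-0.0, 0.707, 0.707, 0.0]
contact_force: [-0.5, -0.0, 6.3]
grip_width: 21.5
grip_force: 28.0
```

```bash
python3 - <<'E'
import numpy as np
from scipy.optimize import curve_fit
c=np.array([550.8,-25])
B=np.array([(490.9,-28.8,-.3,-1.2),(490.8,-22.5,1.1,-1.9),(491.3,-16.7,.5,-3.8),(492.3,-11.4,-1,-6.3),(493.7,-6.2,-2,-8.5),(495.7,-.9,-3.7,-9.8),(498.2,4.2,-5.7,-9.2),(501.3,9.3,-7.1,-9.4),(505,14.1,-8,-9.3),(509.2,18.6,-7,-6.2),(514.1,22.8,-7,-3.5),(519.4,26.4,-4.1,-3.5),(525.1,29.5,-2.7,-1.6),(531,31.9,-.7,-2),(536.9,33.6,-.5,-.4),(542.8,34.7,-.5,0)])
F=np.array([(535.6,33.1,.6,3.2),(519.6,26.4,6.2,2.6),(506.5,15.7,10.9,6.4),(503.3,11.9,8.1,8.5),(499.9,7,7.7,7.9),(496.9,1.7,5.5,7.8),(494.5,-3.9,1.7,7.5),(492.6,-10.1,1.4,4.9),(491.3,-16.8,1.7,2.4),(490.8,-23.2,.2,.7),(491,-29.1,-.6,1.5),(491.6,-35,.2,.9)])
def m(a,b,A,mu): 
    d=np.clip(abs(a-mu)/.6,0,1); return b+A*.5*(1+np.cos(np.pi*d))
for n,D,s in(("B",B,-1),("F",F,1)):
    a=np.unwrap(np.arctan2(*(D[:,:2]-c).T[::-1])); a=a%(2*np.pi)
    f=-s*(D[:,2]*-np.sin(a)+D[:,3]*np.cos(a)); p,_=curve_fit(m,a,f,[1,8,2.45]); print(n,np.c_[np.degrees(a),f].round(1).tolist(),p,np.degrees(p[2]))
E
```

```text
B [[183.6, 1.2], [177.6, 1.9], [172.1, 3.7], [166.9, 6.4], [161.8, 8.7], [156.4, 10.5], [151.0, 10.8], [145.3, 11.8], [139.5, 12.3], [133.7, 9.3], [127.5, 7.7], [121.4, 5.3], [115.2, 3.1], [109.2, 1.3], [103.3, 0.6], [97.6, 0.5]] [ 1.84991101 10.77872646  2.53990122] 145.5256200843936
F [[104.7, 1.4], [121.3, 6.6], [137.4, 12.1], [142.2, 11.7], [147.8, 10.8], [153.6, 9.4], [159.5, 7.6], [165.6, 5.1], [172.2, 2.6], [178.3, 0.7], [183.9, 1.5], [189.6, 0.9]] [ 1.74022728 10.51979543  2.47744985] 141.94742058000529
```

The forward fit gives 141.9° and the reverse fit 145.5°, so the middle is at 143.7° handle angle, or −36.3° for the pointer. I'm turning the handle to (502.4, 10.5).

```bash
python3 -m handwheel '[-0.0011,-0.0059,0,0,0,0,-0.0028,-0.0116,0,0,0,0,-0.005,-0.0173,0,0,0,0,-0.0078,-0.0226,0,0,0,0,-0.0111,-0.0275,0,0,0,0]'
python3 -m handwheel '[-0.0038,-0.0047,0,0,0,0,-0.008,-0.009,0,0,0,0,-0.0129,-0.013,0,0,0,0,-0.0129,-0.013,0,0,0,0]'
```

```text
clock: 19.73
ee_pos: [515.9, 24.0, 56.4]
tcp_rot: [0.0, 0.707, 0.707, 0.001]
contact_force: [7.2, 5.3, 1.7]
grip_width: 20.9
grip_force: 27.4
clock: 20.23
ee_pos: [501.7, 9.7, 56.3]
tcp_rot: [0.0, 0.707, 0.707, -0.0]
contact_force: [-3.8, -3.4, 9.4]
grip_width: 21.2
grip_force: 28.1
```

```bash
python3 -m handwheel '[0,0,0,0,0,0,0,0,0,0,0,0,0,0,0,0,0,0]' 0.45 25
python3 -m handwheel '[0,0,-0.03,0,0,0,0,0,-0.07,0,0,0,0,0,-0.11,0,0,0,0,0,-0.15,0,0,0,0,0,-0.15,0,0,0]'
python3 - <<'E'
from h import *
st()
im=cams.snapshot("wrist");cv2.imwrite("pics/w4.png",im[:,:,::-1])
for c in("wrist","top","scene"):
    if c!="wrist": cams.snapshot(c)
    for t in("pointer_tip","handle_mid","marker"): print(c,t,[(np.round(d["centre"],1),round(d["p"],2)) for d in pinpoint(t,c)])
E
```

```text
clock: 20.6
ee_pos: [501.5, 10.2, 55.3]
tcp_rot: [-0.0, 0.707, 0.707, -0.0]
contact_force: [1.1, 0.2, -0.1]
grip_width: 38.1
grip_force: 0.0
clock: 21.22
ee_pos: [504.4, 10.0, 210.0]
tcp_rot: [0.003, 0.707, 0.707, 0.002]
contact_force: [-0.3, 0.4, -0.5]
grip_width: 38.6
grip_force: 0.0
{'clock': np.float64(21.22), 'ee_pos': array([504.37,   9.97, 209.95]), 'tcp_rot': array([0.  , 0.71, 0.71, 0.  ]), 'contact_force': array([-0.34,  0.37, -0.49]), 'grip_width': np.float64(38.63), 'grip_force': np.float64(0.0)}
wrist pointer_tip [(array([614.4, -67.4,  67.5]), 0.84)]
wrist handle_mid [(array([500.9,  10.8, 106.9]), 0.83)]
wrist marker []
top pointer_tip []
top handle_mid []
top marker [(array([533.7, 237.1,  -0.9]), 0.57), (array([ 4.634e+02,  2.548e+02, -4.000e-01]), 0.55), (array([668.1, 306.9,  -1.6]), 0.42)]
scene pointer_tip [(array([614.1, -72.4,  63.8]), 0.61)]
scene handle_mid [(array([501.4,   3.5, 105.9]), 0.46), (array([671.1, 308.2,  -3.9]), 0.28)]
scene marker [(array([535.5, 231.8,   0.9]), 0.79), (array([464.8, 253.5,  -0.5]), 0.71)]
```

View pics/w4.png

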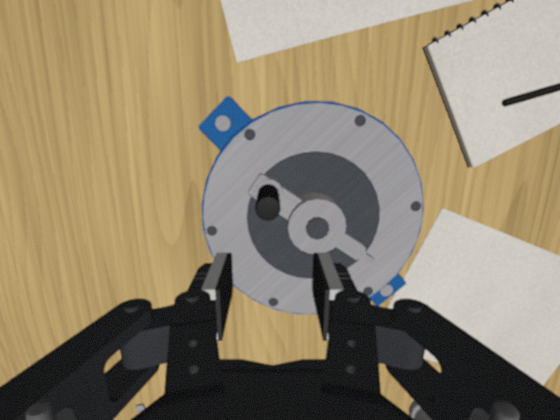

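The wheel is free with its pointer at about −36°, and the tip at pixel (373,259) is near (614,-70) mm. Next is the brass marker.

```bash
python3 -m handwheel '[0.049,-0.008,0,0,0,0,0.098,-0.016,0.01,0,0,0,0.147,-0.024,0.03,0,0,0,0.196,-0.032,0.05,0,0,0,0.244,-0.04,0.07,0,0,0]'
python3 -m handwheel '[0,0,0,0,0,0,0,0,0,0,0,0]'
python3 - <<'E'
from h import *
st()
im=cams.snapshot("wrist");cv2.imwrite("pics/w5.png",im[:,:,::-1])
for t in("marker",): print([(np.round(d["centre"],1),round(d["p"],2)) for d in pinpoint(t,"wrist")])
for d in silhouettes("marker","wrist"):
    ys,xs=np.nonzero(d["mask"]);print(d["p"],xs.min(),xs.max(),ys.min(),ys.max(),im[d["mask"]].mean(0))
E
```

```text
clock: 22.45
ee_pos: [461.7, 255.8, 135.5]
tcp_rot: [0.0, 0.707, 0.707, 0.0]
contact_force: [0.6, 0.1, -0.4]
grip_width: 38.3
grip_force: 0.0
clock: 22.7
ee_pos: [462.1, 254.0, 136.0]
tcp_rot: [0.0, 0.707, 0.707, -0.0]
contact_force: [0.3, 0.2, -0.1]
grip_width: 38.4
grip_force: 0.0
{'clock': np.float64(22.7), 'ee_pos': array([462.09, 254.03, 135.96]), 'tcp_rot': array([ 0.  ,  0.71,  0.71, -0.  ]), 'contact_force': array([ 0.3 ,  0.22, -0.07]), 'grip_width': np.float64(38.39), 'grip_force': np.float64(0.0)}
[(array([ 4.699e+02,  2.515e+02, -3.000e-01]), 0.72), (array([539.2, 233.6,  -5.7]), 0.59)]
0.92 333 374 195 239 [147.36181818  90.46090909 106.90181818]
0.62 262 292 181 223 [126.087241   101.43729553  42.02399128]
```

View pics/w5.png

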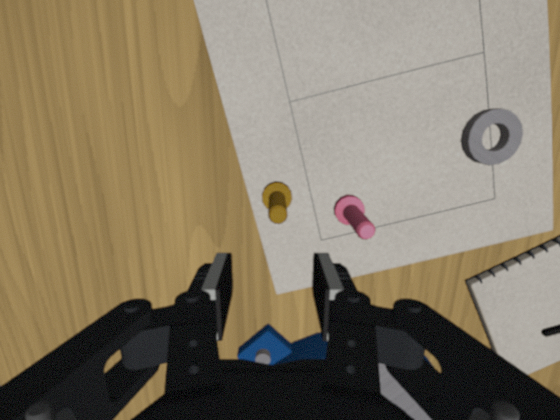

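The brass marker's foot is at (277,196) and its top at (279,214), which puts it at (467, 252). The pink one at (350,210) is clear of the fingers. I'm descending to grip the brass stem.

```bash
python3 -m handwheel '[-0.002,0.0047,0.03,0,0,0,-0.002,0.0047,0.07,0,0,0,-0.002,0.0047,0.105,0,0,0,-0.002,0.0047,0.125,0,0,0,-0.002,0.0047,0.132,0,0,0]'
python3 -m handwheel '[0,0,0,0,0,0,0,0,0,0,0,0]'
python3 -m handwheel '[0,0,0,0,0,0,0,0,0,0,0,0,0,0,0,0,0,0,0,0,0,0,0,0]' 0 40
python3 -m handwheel '[0,0,-0.01,0,0,0,0,0,-0.04,0,0,0,0,0,-0.08,0,0,0,0,0,-0.12,0,0,0]'
python3 - <<'E'
from h import *
st()
im=cams.snapshot("wrist")
b=cams.snapshot("scene")[150:310,320:480];o=np.zeros((420,800,3),np.uint8);o[:,:400]=im[:,60:460];o[:400,400:]=cv2.resize(b,(400,400))
cv2.imwrite("pics/c6.png",o[:,:,::-1])
E
```

```text
clock: 23.48
ee_pos: [466.4, 250.9, 2.9]
tcp_rot: [-0.0, 0.708, 0.707, -0.001]
contact_force: [0.1, 0.2, -0.3]
grip_width: 38.9
grip_force: 0.0
clock: 23.72
ee_pos: [468.0, 252.4, 5.4]
tcp_rot: [0.0, 0.707, 0.707, 0.001]
contact_force: [-0.2, -0.3, 0.6]
grip_width: 38.8
grip_force: 0.0
clock: 24.22
ee_pos: [467.6, 252.5, 4.9]
tcp_rot: [0.0, 0.707, 0.707, 0.001]
contact_force: [0.5, -0.6, 6.2]
grip_width: 14.9
grip_force: 39.2
clock: 24.72
ee_pos: [466.1, 251.9, 124.9]
tcp_rot: [-0.0, 0.707, 0.707, -0.001]
contact_force: [0.7, -0.3, -1.7]
grip_width: 14.7
grip_force: 39.2
{'clock': np.float64(24.72), 'ee_pos': array([466.06, 251.91, 124.93]), 'tcp_rot': array([-0.  ,  0.71,  0.71, -0.  ]), 'contact_force': array([ 0.72, -0.26, -1.68]), 'grip_width': np.float64(14.66), 'grip_force': np.float64(39.23)}
```

View pics/c6.png

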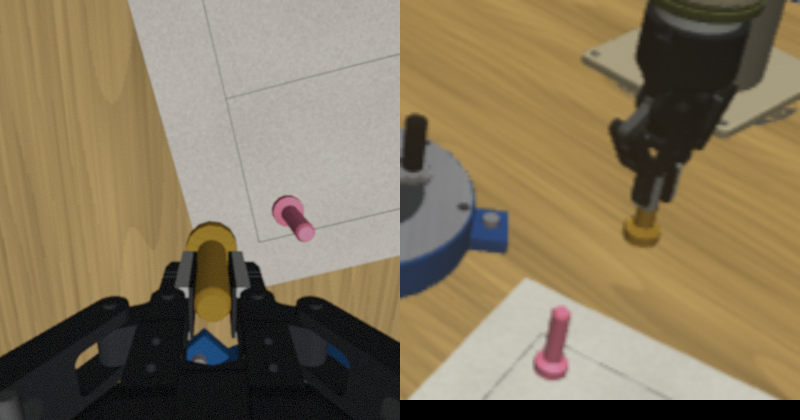

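The marker is held upright at its stem. I'll carry it over high and clear of the handle.

```bash
python3 -m handwheel '[0,0,-0.05,0,0,0,-0.045,0.022,-0.07,0,0,0,-0.09,0.044,-0.07,0,0,0,-0.14,0.069,-0.07,0,0,0,-0.19,0.094,-0.07,0,0,0]'
python3 -m handwheel '[-0.045,0.022,0,0,0,0,-0.09,0.045,0,0,0,0,-0.125,0.062,0,0,0,0,-0.145,0.072,0,0,0,0,-0.145,0.072,0,0,0,0]'
python3 -m handwheel '[0,0,0,0,0,0,0,0,0,0,0,0]'
python3 - <<'E'
from h import *
st()
im=cams.snapshot("wrist");cv2.imwrite("pics/w7.png",im[:,:,::-1])
for t in("pointer_tip","handle_mid","marker","wheel"): print(t,[(np.round(d["centre"],1),round(d["p"],2)) for d in pinpoint(t,"wrist")])
E
```

```text
clock: 25.45
ee_pos: [560.7, 60.7, 193.0]
tcp_rot: [-0.001, 0.707, 0.707, -0.0]
contact_force: [-0.2, -0.0, -1.9]
grip_width: 14.1
grip_force: 39.4
clock: 26.08
ee_pos: [632.3, -84.4, 192.4]
tcp_rot: [-0.001, 0.708, 0.706, -0.001]
contact_force: [-1.0, 1.0, -1.5]
grip_width: 14.6
grip_force: 39.4
clock: 26.32
ee_pos: [632.4, -81.8, 193.7]
tcp_rot: [-0.0, 0.707, 0.707, -0.0]
contact_force: [0.4, 1.0, -1.2]
grip_width: 14.5
grip_force: 39.4
{'clock': np.float64(26.32), 'ee_pos': array([632.37, -81.81, 193.7 ]), 'tcp_rot': array([-0.  ,  0.71,  0.71, -0.  ]), 'contact_force': array([ 0.36,  1.  , -1.22]), 'grip_width': np.float64(14.51), 'grip_force': np.float64(39.42)}
pointer_tip [(array([614.6, -70.2,  63.5]), 0.88)]
handle_mid [(array([500.3,   8.8, 104.8]), 0.93)]
marker [(array([633.5, -82.6, 186.2]), 0.65)]
wheel [(array([552.9, -27.5,   1.4]), 0.9)]
```

View pics/w7.png

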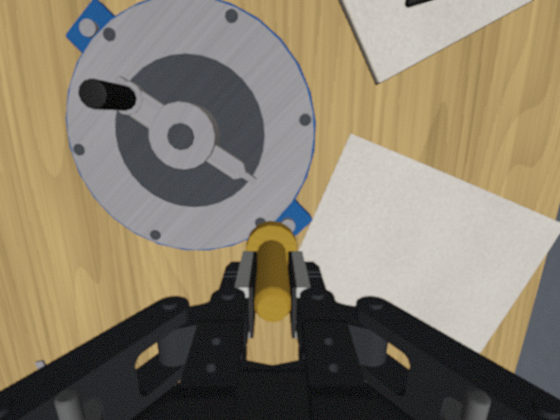

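The pointer tip shows at (252,178), about (614.5,-70). The marker is over the target, so I'm lowering it onto the rim.

```bash
python3 -m handwheel '[-0.0015,0,0.05,0,0,0,-0.0015,0,0.09,0,0,0,-0.0015,0,0.12,0,0,0,-0.0015,0,0.135,0,0,0,-0.0015,0,0.14,0,0,0]'
python3 -m handwheel '[0,0,0.001,0,0,0,0,0,0.001,0,0,0]'
python3 -m handwheel '[0,0,0.001,0,0,0,0,0,0.001,0,0,0]'
```

```text
clock: 27.2
ee_pos: [632.5, -84.3, 53.4]
tcp_rot: [-0.0, 0.707, 0.707, -0.0]
contact_force: [0.1, 0.7, -1.1]
grip_width: 14.5
grip_force: 39.4
clock: 27.45
ee_pos: [633.9, -84.6, 54.5]
tcp_rot: [0.001, 0.707, 0.707, 0.001]
contact_force: [-0.4, 0.2, -0.5]
grip_width: 14.6
grip_force: 39.4
clock: 27.7
ee_pos: [633.0, -84.4, 52.3]
tcp_rot: [0.0, 0.707, 0.707, 0.0]
contact_force: [-0.7, 0.6, -0.9]
grip_width: 14.4
grip_force: 39.4
```

```bash
python3 -m handwheel '[0,0,0.001,0,0,0,0,0,0.001,0,0,0]'
python3 -m handwheel '[-0.0,-0.001,0.001,0,0,0,0,-0.001,0.001,0,0,0]'
```

```text
clock: 27.95
ee_pos: [632.6, -84.3, 50.8]
tcp_rot: [-0.0, 0.707, 0.707, -0.0]
contact_force: [-0.2, 0.9, -1.5]
grip_width: 14.1
grip_force: 39.4
clock: 28.2
ee_pos: [631.9, -84.4, 50.0]
tcp_rot: [0.0, 0.707, 0.707, 0.0]
contact_force: [0.7, -0.6, -0.5]
grip_width: 14.6
grip_force: 39.5
```

```bash
python3 -m handwheel '[0,0,0.0007,0,0,0,0,0,0.0007,0,0,0]'
python3 -m handwheel '[0,0,0.0007,0,0,0,0,0,0.0007,0,0,0]'
```

```text
clock: 28.45
ee_pos: [632.0, -84.4, 50.0]
tcp_rot: [0.0, 0.707, 0.707, 0.0]
contact_force: [-2.6, -0.3, 5.2]
grip_width: 14.6
grip_force: 40.2
clock: 28.7
ee_pos: [632.1, -84.5, 49.9]
tcp_rot: [0.0, 0.707, 0.707, 0.0]
contact_force: [-5.5, 0.4, 9.6]
grip_width: 14.5
grip_force: 41.0
```

The marker is seated on the rim. I'll relieve the load, open partway, rise and check.

```bash
python3 -m handwheel '[0,0,-0.001,0,0,0,0,0,-0.001,0,0,0]'
python3 -m handwheel '[0,0,0,0,0,0,0,0,0,0,0,0,0,0,0,0,0,0,0,0,0,0,0,0]' 0.42 40
python3 -m handwheel '[0,0,-0.02,0,0,0,0,0,-0.06,0,0,0,0,0,-0.11,0,0,0,0,0,-0.16,0,0,0,0,0,-0.16,0,0,0]'
python3 -m handwheel '[-0.04,0,0,0,0,0,-0.08,0,0,0,0,0,-0.08,0,0,0,0,0]'
python3 - <<'E'
from h import *
st()
im=cams.snapshot("wrist")
for t in("pointer_tip","handle_mid","marker"): print(t,[(np.round(d["centre"],1),round(d["p"],2)) for d in pinpoint(t,"wrist")])
b=cams.snapshot("scene")[150:310,220:380];o=np.zeros((420,800,3),np.uint8);o[:,:400]=im[:,60:460];o[:400,400:]=cv2.resize(b,(400,400))
cv2.imwrite("pics/c8.png",o[:,:,::-1])
for t in("pointer_tip","handle_mid","marker"): print(t,[(np.round(d["centre"],1),round(d["p"],2)) for d in pinpoint(t,"scene")])
E
```

```text
clock: 28.95
ee_pos: [631.9, -84.5, 49.9]
tcp_rot: [0.0, 0.707, 0.707, 0.0]
contact_force: [-2.8, -0.1, 4.7]
grip_width: 14.5
grip_force: 40.2
clock: 29.45
ee_pos: [631.7, -84.4, 49.3]
tcp_rot: [-0.0, 0.707, 0.707, -0.0]
contact_force: [-1.1, 0.2, 0.1]
grip_width: 35.9
grip_force: 0.0
clock: 30.08
ee_pos: [635.3, -85.1, 218.1]
tcp_rot: [0.005, 0.707, 0.707, 0.003]
contact_force: [1.6, -0.6, 0.6]
grip_width: 35.9
grip_force: 0.0
clock: 30.45
ee_pos: [631.1, -167.2, 209.6]
tcp_rot: [0.0, 0.708, 0.706, -0.0]
contact_force: [0.1, 1.3, 0.1]
grip_width: 35.9
grip_force: 0.0
{'clock': np.float64(30.45), 'ee_pos': array([ 631.15, -167.19,  209.58]), 'tcp_rot': array([ 0.  ,  0.71,  0.71, -0.  ]), 'contact_force': array([0.06, 1.29, 0.11]), 'grip_width': np.float64(35.86), 'grip_force': np.float64(0.0)}
pointer_tip [(array([615.7, -68.1,  63.2]), 0.86)]
handle_mid []
marker [(array([630.6, -84.5,  44.4]), 0.85)]
pointer_tip [(array([615.3, -70.7,  61.4]), 0.89)]
handle_mid [(array([499.8,   4.3, 105. ]), 0.77)]
marker [(array([5.383e+02, 2.344e+02, 5.000e-01]), 0.84), (array([634.5, -85. ,  43.7]), 0.77), (array([613. , -68.4,  61.3]), 0.18)]
```

View pics/c8.png

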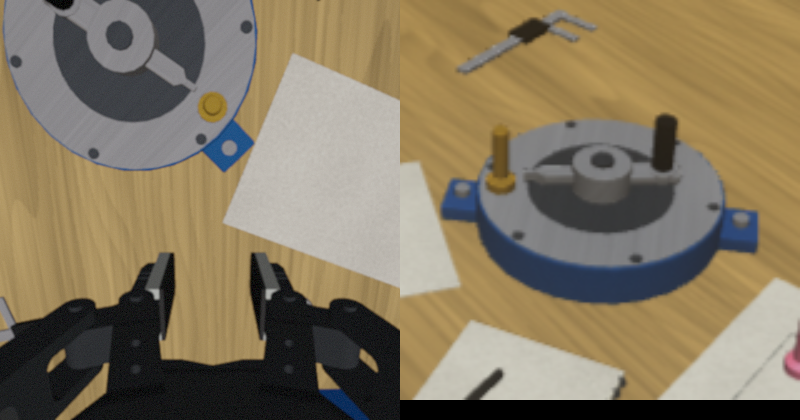

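The marker stands upright on the rim, with its foot at (212,106) in the wrist view, right in front of the pointer tip at (193,88). It is clear of the wheel, and the robot is clear of everything. I'm handing in.

```bash
python3 -c "
from bench import job
print(job.close_job())"
```

```text
the job is handed in; nothing more can be done
None
```

The job is handed in at about 30 s: the wheel stands released with its pointer at my estimate of the tight stretch's middle (about −36°; forward and reverse passes differed by 3.6°), and the brass marker stands upright on the rim about 22 mm beyond the tip; sideways handle force peaked near 20 N, grip on it stayed under 29 N, and my first grip try closed on top of the handle at about 9 N.

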